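# Put the glue-up kit back on its shadow boards and pack the wedges head to tail

### The arm

A 6-joint arm with a two-finger parallel gripper is mounted at the origin on a cart in front of the work surface, level with it; the furniture and walls round the work are solid. World frame = base frame: x ahead of the robot, y to its left, z up, the work surface at z = 0. Lengths are in m, angles in degrees, forces in N, time in s.
With the tool pointing down it reaches from about 0.425 to 0.95 m from the base axis. Payload 14.7 kg.
Tool frame: the origin (TCP) lies at the very end of the fingers, on their centre line; the grasp point (between the pads) lies 19 mm behind it; z points along the fingers, y is the line along which they close (so a half turn about z gives the same grasp; the last joint's range is limited). The gripper opens to 85 mm and grips with 20 to 120 N. Pads are 22 mm wide; open, the fingers measure 114 mm over their backs; the gripper's body (76 mm by 85 mm) begins 54 mm behind the grasp point. The pads swing forward as they close: fully open they stand 13 mm farther back than shut.
Start: joints at [-2.67, 27.513, 91.461, -0, 61.026, -2.67], TCP at [0.65, 0, 0.231] pointing down, gripper open.
Joint ranges: [-157.49, 157.49], [-46.99, 117.5], [13.45, 153.17], [-89.5, 269.5], [5.16, 153.95], [-167.48, 167.48]. Speed limits (degrees/s): [108.29, 108.29, 136.94, 172.46, 172.46, 172.46].

### API

Orientations are given as [roll, pitch, yaw] about the fixed x, y, z axes, in that order (R = Rz(yaw) Ry(pitch) Rx(roll)).
In Python, from cell import r gives the robot as it stands.
- The arm moves only by the tool carry_out, never from a script. Its argument "deltas" is a list of rows, each an object with "dp": the shift along the tool's x, y, z in m, a list of three; "roll": the turn about the tool's z in degrees. A call has 1 to 20 rows; each row is the pose to reach, as a shift and turn from the pose commanded when the call began, along the tool's axes at that moment; what a row does not reach only later rows make up. A row lasts 1/8 s, in which the tool goes at most 62.5 mm and 10.7 degrees, less where a joint would pass 70% of its speed; a pose out of reach is approached as far as the arm can. A call with a gripper value outside its range is refused whole. "grip" is the finger opening in m, from 0 to 0.0854, set as the call begins (left out, the last holds). The fingers move at their own pace and stop on an object; "squeeze" is the grip in N (left out, the last holds). Time passes only in rows, so rows that repeat a pose let the fingers close. It gives the time, the measured TCP pose, the force, the opening and the grip force at its end, in the units of the state.
- r.observe(): the state, without advancing time (a new reading comes with each control period).
- r.snapshot(name): name is "scene" or "side" or "wrist"; returns a dict with "color" (400x640x3 uint8, blue, green, red), "K" (3x3 intrinsics, pixels), "dist_coeffs" ([k1, k2, p1, p2, k3] as OpenCV has them; the pictures are not rectified), "position" and "orientation" of the camera in the world. Camera axes: x right, y up, looking along -z (the intrinsics and any distortion apply to the point x, -y, -z); pixel columns grow to the right and rows downward; lengths in m; the calibration is good to about 2 mm. A picture is of the moment at which its call begins. There is no depth.
- r.sign_off(): hands the job in; it is judged then, once.
The state is a dict: "time_s": time; "joints": joint angles; "dq": joint speeds; "tau": joint torques, N m; "eef_pos": TCP position; "tool_rot": TCP orientation; "contact_force": force on the tool from outside, world axes, zero at the start; "ft_torque": the same for the moment, N m; "grip_width": finger opening in m; "grasp_force": force on a finger pad.
Only numpy, scipy, OpenCV 4.12 (cv2) and the standard library are available. Lean on these libraries where they do the work, as an engineer would, in place of code of your own. Each camera call takes 0.05 s, during which the arm holds its last target. There are 200 camera calls.

### The job

Put the glue-up kit away: lay the spring clamp, the folding hex-key set and the brass weight each on the board whose dark outline has its shape, covering the outline, with the clamp's jaws pointing the way they are drawn. Pack the two wooden wedges flat in the shallow open tray, side by side and head to tail, their straight sides along the tray's long walls, so that together they fill its rectangle.

Things in the scene. Friction and masses are not known exactly. Their poses are not given: they have to be found in the camera images.
- clamp: Black spring clamp with orange jaw tips lying flat, 73 x 123 x 22 mm (x, y, z). Origin at the centre of the underside, z up. The closed jaws are at -y (36 mm or less wide), the two handles spread apart at +y. From y = -28 to y = 0 it is 30 mm wide across x, 20 mm high: a good place to grip. 120 g.
- clamp_nose (a point): Point on the clamp's centre line between the jaw tips, 54 mm from its origin along -y and 11 mm above the underside.
- key_set: Folding hex-key set, a green bar 28 x 92 x 18 mm (x, y, z), lying flat, long along y; origin at the centre of the underside. Its solid part reaches from x = -14 to x = +10 mm: grip across x. Either way round is right. 80 g.
- weight: Turned brass weight, 47 mm in diameter, 44 mm high with a small knob on top; standing upright, origin at the centre of the underside. Grip the round body low down, from any side. 350 g.
- wedge_1: Light wooden wedge lying flat, one of two alike, 22 mm high, 110 mm long (y = -55 to 55 mm from the origin, which is on the underside). Straight side at x = -21; sloped side from x = +21 at the head (wide end, +y) to x = -3 at the tail (18 mm wide). Grip block on top: 14 (x) by 28 (y) mm, centred at x = -3, y = +28, from 22 to 48 mm high: take it across x. 90 g.
- wedge_2: Light wooden wedge lying flat, one of two alike, 22 mm high, 110 mm long (y = -55 to 55 mm from the origin, which is on the underside). Straight side at x = -21; sloped side from x = +21 at the head (wide end, +y) to x = -3 at the tail (18 mm wide). Grip block on top: 14 (x) by 28 (y) mm, centred at x = -3, y = +28, from 22 to 48 mm high: take it across x. 90 g.
- clamp_board: Fixed plywood board, 94 x 140 x 6 mm (x, y, z); origin at the centre of its underside, on the bench. On top a flat dark painted outline of the spring clamp: jaws toward the board's -y, handles spread toward +y, centred on the board; the clamp is right when its axes match the board's.
- key_board: Fixed plywood board, 94 x 140 x 6 mm (x, y, z); origin at the centre of its underside, on the bench. On top a flat dark painted outline of the key set: a bar with rounded corners, 33 x 97 mm, long along y, centred on the board.
- weight_board: Fixed plywood board, 94 x 140 x 6 mm (x, y, z); origin at the centre of its underside, on the bench. On top a flat dark painted outline of the weight: a round disc 54 mm across, centred on the board.
- wedge_tray: Fixed open plywood tray, inside 74 x 124 mm (x, y), outside 84 x 134 mm, rim 14 mm and inner floor 5 mm above its origin (centre of underside, on the bench). Wedge places: origin at tray x = -11.5 mm, y = 0, axes as the tray's; and origin at x = +11.5 mm, y = 0, turned half round. Either wedge may take either; about 5 mm stays free all round and between.
There are look-alikes about, which are no part of the job. What is meant by the key_set is not red, and is the larger of those in its own colour.

How it is judged:
By the outcome, as a careful person would: the job done as asked, in the order asked, and still so for the second after the job is handed in, with the robot touching nothing.
It also fails if it takes over 115 s, if anything falls off the work surface, if the arm or the gripper's body presses on something with over 40 N, if the wrist force passes 120 N, or if a joint passes its speed limit or range.

## Working session

There is one attempt and no reset: what is moved stays moved. The work goes in short steps, Python scripts to look and compute and a tool call to move; the robot and the scene stay as the last step left them, time stands still between calls to the robot, and variables do not carry over. Pictures are saved under pics/ and viewed, at most 14 in all, crops included, and the job is handed in when it is done.

Besides the shell and the picture viewer there is one more tool, called after ">>>" as name([rows], argument=value, ...), one row to a line, values as JSON. carry_out: Moves the arm, as the interface text tells. Its arguments: {"type":"object","properties":{"deltas":{"type":"array","items":{"type":"object","properties":{"dp":{"type":"array","items":{"type":"number"}},"roll":{"type":"number"}}}},"grip":{"type":"number"},"squeeze":{"type":"number"}},"required":["deltas"]}

```bash
mkdir -p pics; ls
cat > h.py <<'E'
import numpy as np, cv2
from cell import r
def snap(n,f):
    s=r.snapshot(n); cv2.imwrite('pics/'+f+'.png',s['color']); np.savez('pics/'+f+'.npz',**{k:np.array(v) for k,v in s.items()}); return s
def load(f): return dict(np.load('pics/'+f+'.npz'))
def rot(o):
    from scipy.spatial.transform import Rotation as R
    o=np.array(o,float)
    return o if o.shape==(3,3) else R.from_euler('xyz',o,degrees=True).as_matrix()
def w(s,uv,z):
    p=cv2.undistortPoints(np.array(uv,float).reshape(-1,1,2),s['K'],s['dist_coeffs'])[:,0]
    d=np.c_[p[:,0],-p[:,1],-np.ones(len(p))]@rot(s['orientation']).T
    c=np.array(s['position']); return c+d*((z-c[2])/d[:,2])[:,None]
def px(s,P):
    q=(np.array(P,float)-s['position'])@rot(s['orientation']); q=q*[1,-1,-1]
    return cv2.projectPoints(q.reshape(-1,1,3),np.zeros(3),np.zeros(3),s['K'],s['dist_coeffs'])[0][:,0]
E
python3 - <<'E'
from h import *
for n in ['scene','side','wrist']:
    s=snap(n,n+'0'); print(n,s['position'],s['orientation'],s['K'][0][0],s['dist_coeffs'])
print(r.observe())
E
```

```text
pics
scene [ 0.1088788  -0.78098934  0.79273771] [ 48.5915532   -0.35076707 -25.0038088 ] 471.1904829289488 [-0.02961328  0.          0.          0.          0.        ]
side [ 0.38600586 -0.87960774  0.71440157] [53.27450959  1.12548575 -7.30087765] 413.9246055545363 [-0.07324702  0.          0.          0.          0.        ]
wrist [0.64929986 0.07778942 0.37413211] [-1.75971670e+01  1.05200654e-01  1.28203454e-02] 351.0575090553313 [-0.01840635  0.          0.          0.          0.        ]
{'time_s': 0.15, 'joints': array([-2.67102826e+00,  2.75414466e+01,  9.14859085e+01,  2.49695150e-04,
        6.10223980e+01, -2.67118917e+00]), 'dq': array([-0.10640572, -0.06677938, -0.11128768,  0.0326301 ,  0.14371137,
       -0.02294171]), 'tau': array([-4.27572886e-04, -9.51149726e+01, -4.30458927e+01, -2.65440685e-04,
        8.19593843e-03, -1.37463962e-04]), 'eef_pos': array([6.49708602e-01, 2.41428461e-05, 2.30818614e-01]), 'tool_rot': array([-1.79950311e+02, -2.53679761e-03,  9.00000387e+01]), 'contact_force': array([ 0.43595837, -0.45933124,  0.56688494]), 'ft_torque': array([-0.0208005 ,  0.01796909, -0.03363445]), 'grasp_force': 0.0, 'grip_width': 0.0851232175067111}
```

View pics/scene0.png

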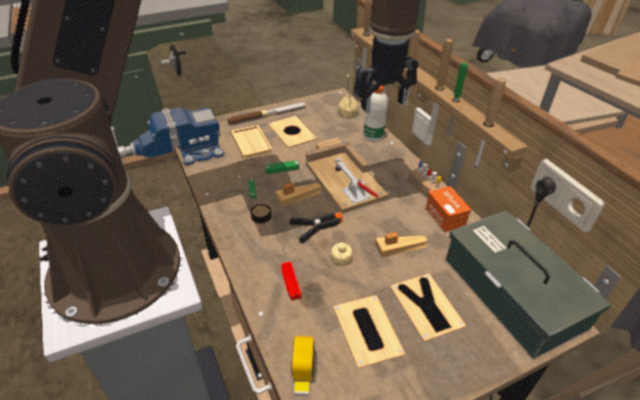

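View pics/wrist0.png

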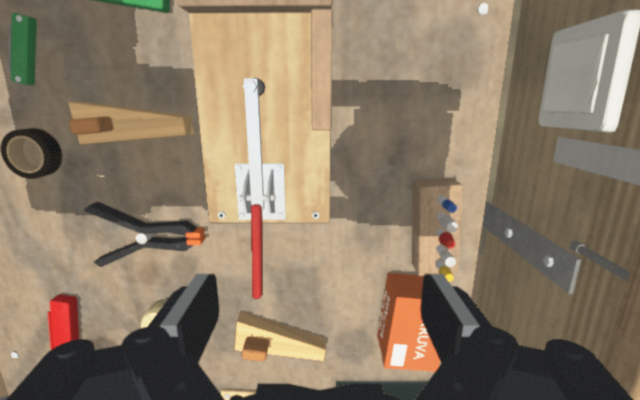

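The scene shows the clamp at (318,222), green bars at (283,167) (larger) and (252,188) (smaller), a red bar at (290,280), and brass knobbed things at (341,253) and (347,105). The wedges are at (297,190) and (402,243). The boards are at (368,328) for the keys, (428,305) for the clamp and (292,131) for the weight, and the tray is at (251,140). I'll confirm in an enlarged crop.

Run:
```python
from h import *
a=load('scene0')['color']
c=cv2.resize(a[85:285,220:440],None,fx=3,fy=3,interpolation=cv2.INTER_CUBIC)[:600,:]
cv2.imwrite('pics/crop1.png',c)
s=load('scene0')
for n,p,z in [('clamp',(318,222),.01),('keyL',(283,167),.015),('keyS',(252,188),.015),('w1',(341,253),.02),('w2',(347,105),.02),('keyb',(368,328),.006),('clampb',(428,305),.006),('wb',(292,131),.006),('tray',(251,140),.008),('red',(290,280),.015)]:
    print(n,w(s,[p],z).round(3))
```

```text
clamp [[ 0.461 -0.059  0.01 ]]
keyL [[0.464 0.168 0.015]]
keyS [[0.358 0.119 0.015]]
w1 [[ 0.461 -0.177  0.02 ]]
w2 [[0.771 0.378 0.02 ]]
keyb [[ 0.425 -0.36   0.006]]
clampb [[ 0.562 -0.365  0.006]]
wb [[0.559 0.332 0.006]]
tray [[0.43  0.335 0.008]]
red [[ 0.331 -0.196  0.015]]
```

View pics/crop1.png

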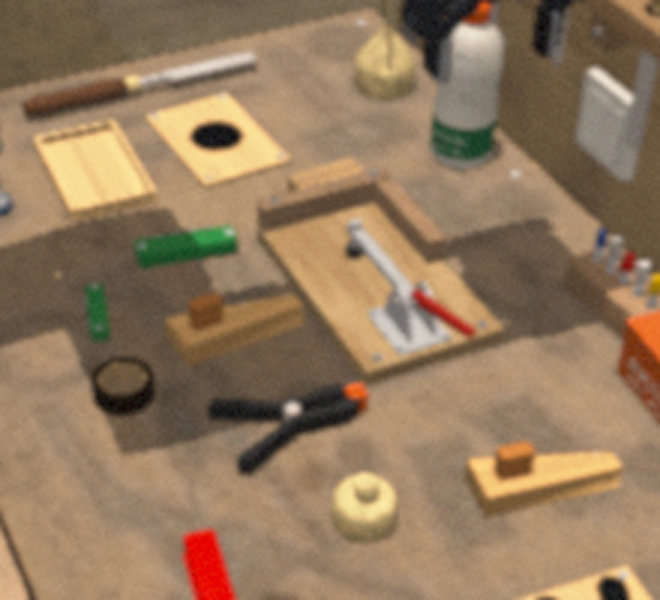

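View pics/side0.png

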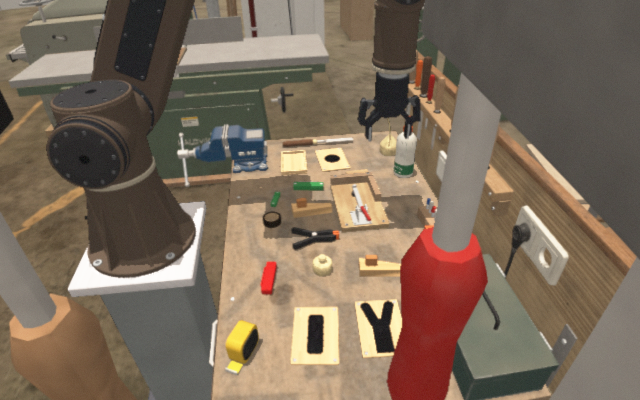

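The close view settles the look-alikes:
- **Key set:** it is the larger green bar at (283,167) in the scene picture. The bar at (252,188) is smaller and the other is red.
- **Weight:** it is the short-knob brass piece at (341,253). The one at (347,105) has a long stem.

Next I'll survey both sides with the wrist camera.

>>> carry_out([
  {"dp": [-0.33, -0.14, 0]},
  {"dp": [-0.33, -0.14, 0]},
  {"dp": [-0.33, -0.14, 0]},
  {"dp": [-0.33, -0.14, 0]},
  {"dp": [-0.33, -0.14, 0]},
  {"dp": [-0.33, -0.14, 0]},
  {"dp": [-0.33, -0.14, 0]},
  {"dp": [-0.33, -0.14, 0]},
  {"dp": [-0.33, -0.14, 0]},
  {"dp": [-0.33, -0.14, 0]},
])

```text
validation failed for argument at $.de...
```

Run:
```python
from h import *
s=snap('wrist','w1'); o=r.observe(); print(o['time_s'],o['eef_pos'],o['tool_rot'],s['position'],s['orientation'])
```

```text
0.2 [6.49747542e-01 4.63866126e-05 2.30934142e-01] [-1.79958259e+02 -2.50936101e-03  8.99989478e+01] [0.64933537 0.07778792 0.37421341] [-1.75975930e+01  9.58900865e-02  1.28195739e-02]
```

View pics/w1.png

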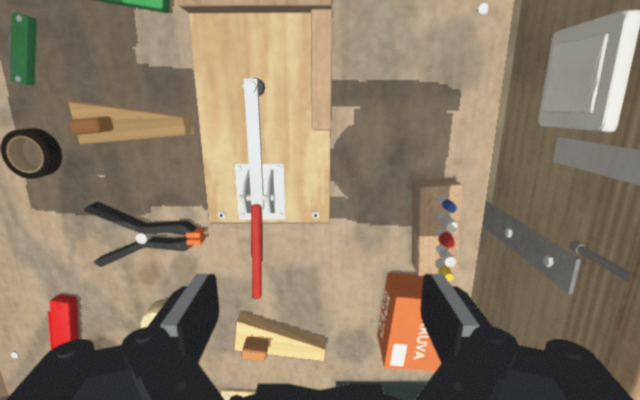

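>>> carry_out([
  {"dp": [0.56, -0.02, 0]},
  {"dp": [0.56, -0.02, 0]},
  {"dp": [0.56, -0.02, 0]},
  {"dp": [0.56, -0.02, 0]},
  {"dp": [0.56, -0.02, 0]},
  {"dp": [0.56, -0.02, 0]},
  {"dp": [0.56, -0.02, 0]},
  {"dp": [0.56, -0.02, 0]},
  {"dp": [0.56, -0.02, 0]},
  {"dp": [0.56, -0.02, 0]},
  {"dp": [0.56, -0.02, 0]},
  {"dp": [0.56, -0.02, 0]},
  {"dp": [0.56, -0.02, 0]},
  {"dp": [0.56, -0.02, 0]},
])

```text
validation failed for argument at $.de...
```

Run:
```python
from h import *
s=snap('wrist','w2'); o=r.observe(); print(o['time_s'],o['eef_pos'],o['tool_rot'],s['position'],s['orientation'])
```

```text
0.25 [6.49797951e-01 2.67299801e-05 2.31006924e-01] [-1.79967450e+02 -1.16733539e-03  9.00001859e+01] [0.64937387 0.07778614 0.37430507] [-1.75980762e+01  8.54211328e-02  1.28133776e-02]
```

View pics/w2.png

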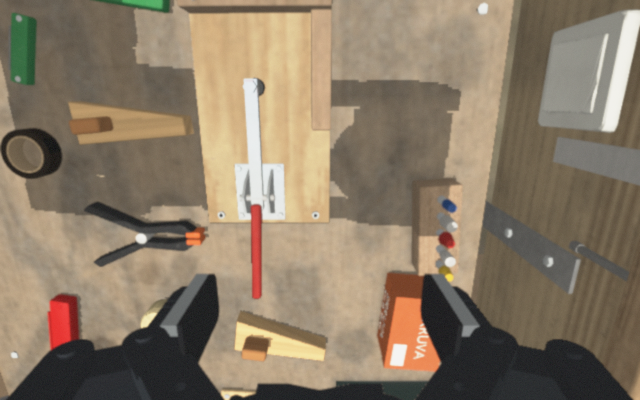

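The arm did not move: both calls were refused, so these two pictures only repeat the first wrist view. The rows probably need "roll" too.

>>> carry_out([
  {"dp": [-0.33, -0.14, 0.0], "roll": 0.0},
  {"dp": [-0.33, -0.14, 0.0], "roll": 0.0},
  {"dp": [-0.33, -0.14, 0.0], "roll": 0.0},
  {"dp": [-0.33, -0.14, 0.0], "roll": 0.0},
  {"dp": [-0.33, -0.14, 0.0], "roll": 0.0},
  {"dp": [-0.33, -0.14, 0.0], "roll": 0.0},
  {"dp": [-0.33, -0.14, 0.0], "roll": 0.0},
  {"dp": [-0.33, -0.14, 0.0], "roll": 0.0},
  {"dp": [-0.33, -0.14, 0.0], "roll": 0.0},
  {"dp": [-0.33, -0.14, 0.0], "roll": 0.0},
])

```text
time_s: 1.5
eef_pos: [0.5105, -0.329, 0.2313]
tool_rot: [180.0, -0.0, 90.1]
contact_force: [-0.0, -0.2, 0.3]
grip_width: 0.0854
grasp_force: 0.0
```

Run:
```python
from h import *
s=snap('wrist','w3'); o=r.observe(); print(o['time_s'],o['eef_pos'],s['position'],s['orientation'])
```

```text
1.55 [ 0.51042106 -0.32915782  0.23131386] [ 0.50987682 -0.25129218  0.37472013] [-17.59597076   0.04283832   0.09486484]
```

View pics/w3.png

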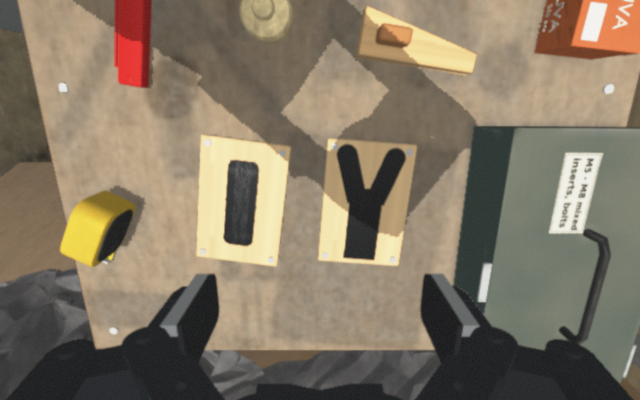

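>>> carry_out([
  {"dp": [0.56, -0.02, 0.0], "roll": 0.0},
  {"dp": [0.56, -0.02, 0.0], "roll": 0.0},
  {"dp": [0.56, -0.02, 0.0], "roll": 0.0},
  {"dp": [0.56, -0.02, 0.0], "roll": 0.0},
  {"dp": [0.56, -0.02, 0.0], "roll": 0.0},
  {"dp": [0.56, -0.02, 0.0], "roll": 0.0},
  {"dp": [0.56, -0.02, 0.0], "roll": 0.0},
  {"dp": [0.56, -0.02, 0.0], "roll": 0.0},
  {"dp": [0.56, -0.02, 0.0], "roll": 0.0},
  {"dp": [0.56, -0.02, 0.0], "roll": 0.0},
  {"dp": [0.56, -0.02, 0.0], "roll": 0.0},
  {"dp": [0.56, -0.02, 0.0], "roll": 0.0},
  {"dp": [0.56, -0.02, 0.0], "roll": 0.0},
  {"dp": [0.56, -0.02, 0.0], "roll": 0.0},
])

```text
time_s: 3.3
eef_pos: [0.4902, 0.2293, 0.2314]
tool_rot: [180.0, 0.0, 89.9]
contact_force: [0.0, 0.9, 0.8]
grip_width: 0.0854
grasp_force: 0.0
```

Run:
```python
from h import *
s=snap('wrist','w4'); o=r.observe(); print(o['time_s'],o['eef_pos'],s['position'],s['orientation'])
```

```text
3.35 [0.49018052 0.22944741 0.23138009] [0.48979705 0.30706499 0.37477948] [-17.59876396   0.03791495  -0.05743416]
```

View pics/w4.png

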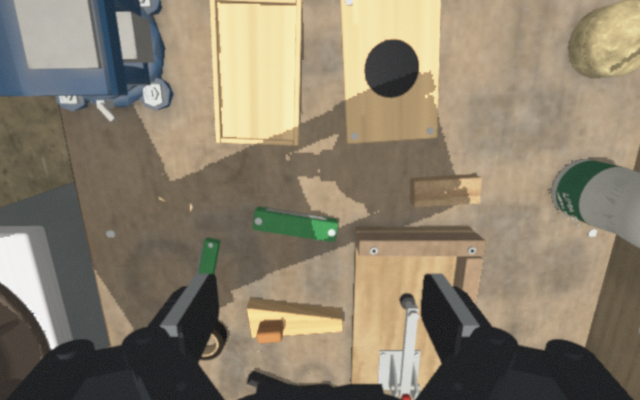

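w3 shows the key board with its outline at (240,203) and the clamp board with its jaws drawn downward at (361,258). w4 shows the tray (216–301, 2–142), the disc at (391,68), the key set at (296,224), the small green look-alike at (208,255) and a wedge at (295,317) with its head to the left.

```bash
cat >> h.py <<'E'
def blob(s,mask,seed,z,name):
    n,l,st,c=cv2.connectedComponentsWithStats(mask.astype(np.uint8))
    k=l[seed[1],seed[0]]
    if k==0: print(name,'seed off'); return
    v,u=np.where(l==k); P=w(s,np.c_[u,v],z)[:,:2]
    rc=cv2.minAreaRect((P*1000).astype(np.float32)); print(name,'n',len(u),'mean',P.mean(0).round(4),'rect',np.round(rc[0],1),np.round(rc[1],1),round(rc[2],1)); return P
E
python3 - <<'E'
from h import *
s=load('w3'); g=s['color'].max(2)
blob(s,g<60,(241,203),.006,'keyout'); C=blob(s,g<60,(365,220),.006,'clampout')
for n,q in [('keyb',[(201,136),(291,146),(277,265),(196,258)]),('clampb',[(329,139),(416,145),(400,265),(319,260)])]: print(n,w(s,q,.006)[:,:2].round(4).tolist())
print('clampout handles/jaw',w(s,[(347,145),(398,150),(346,258),(376,258)],.006)[:,:2].round(4).tolist())
print('wedge2',w(s,[(361,53),(369,7),(476,55),(474,72)],.022)[:,:2].round(4).tolist())
s=load('w4');c=s['color'].astype(int);g=c.max(2)
blob(s,g<60,(391,68),.006,'disc')
blob(s,(c[:,:,1]>c[:,:,2]*1.5)&(c[:,:,1]>c[:,:,0]*1.3),(290,225),.016,'key')
print('tray rim out',w(s,[(211,2),(301,2),(217,142),(298,144)],.014)[:,:2].round(4).tolist())
print('wb L,R',w(s,[(343,5),(346,142),(440,5),(436,136)],.006)[:,:2].round(4).tolist())
print('wedge1',w(s,[(249,299),(248,325),(343,320),(343,332)],.022)[:,:2].round(4).tolist())
s=load('wrist0');g=s['color'].max(2)
P=blob(s,g<60,(120,215),.015,'clamp'); print('clamp feats tipR/L',w(s,[(204,233),(204,243),(90,207),(98,262),(142,239)],.013)[:,:2].round(4).tolist())
blob(load('side0'),load('side0')['color'].max(2)<50,(300,235),.013,'clampside')
E
```

```text
keyout seed off
clampout n 3667 mean [ 0.5602 -0.3569] rect [ 559.9 -362.2] [126.4  69.9] 85.6
keyb [[0.3871, -0.2881], [0.4801, -0.2983], [0.4608, -0.4353], [0.3674, -0.4267]]
clampb [[0.5197, -0.2911], [0.6105, -0.297], [0.6036, -0.4351], [0.5095, -0.4288]]
clampout handles/jaw [[0.5385, -0.2972], [0.592, -0.3022], [0.5406, -0.4262], [0.5752, -0.4262]]
wedge2 [[0.5481, -0.2106], [0.554, -0.1724], [0.6553, -0.2116], [0.6553, -0.2265]]
disc n 1305 mean [0.5678 0.333 ] rect [565.9 333.7] [50.8 38.9] 75.7
key n 1565 mean [0.4629 0.1762] rect [463.4 177. ] [26.1 90.8] 80.2
tray rim out [[0.3906, 0.3922], [0.4729, 0.3918], [0.3853, 0.2653], [0.4678, 0.2631]]
wb L,R [[0.5118, 0.3911], [0.5172, 0.2642], [0.6026, 0.3914], [0.6103, 0.2703]]
wedge1 [[0.4085, 0.0879], [0.4051, 0.0528], [0.5171, 0.0597], [0.5174, 0.0431]]
clamp n 783 mean [ 0.4434 -0.0446] rect [453.5 -46.9] [ 18.8 119.3] 77.0
clamp feats tipR/L [[0.5212, -0.0636], [0.52, -0.0755], [0.3995, -0.0336], [0.3956, -0.0994], [0.451, -0.0709]]
clampside seed off
```

>>> carry_out([
  {"dp": [-0.298, -0.017, 0.1], "roll": -88.5},
  {"dp": [-0.298, -0.017, 0.1], "roll": -88.5},
  {"dp": [-0.298, -0.017, 0.1], "roll": -88.5},
  {"dp": [-0.298, -0.017, 0.1], "roll": -88.5},
  {"dp": [-0.298, -0.017, 0.1], "roll": -88.5},
  {"dp": [-0.298, -0.017, 0.1], "roll": -88.5},
  {"dp": [-0.298, -0.017, 0.1], "roll": -88.5},
  {"dp": [-0.298, -0.017, 0.1], "roll": -88.5},
  {"dp": [-0.298, -0.017, 0.1], "roll": -88.5},
  {"dp": [-0.298, -0.017, 0.1], "roll": -88.5},
  {"dp": [-0.298, -0.017, 0.1], "roll": -88.5},
  {"dp": [-0.298, -0.017, 0.1], "roll": -88.5},
])

```text
time_s: 4.85
eef_pos: [0.473, -0.068, 0.1313]
tool_rot: [-180.0, 0.0, 178.4]
contact_force: [0.1, -0.2, 0.4]
grip_width: 0.0855
grasp_force: 0.0
```

Run:
```python
from h import *
s=snap('wrist','w5'); o=r.observe(); print(o['time_s'],o['eef_pos'],o['tool_rot'],o['joints'].round(0))
```

```text
4.9 [ 0.47301931 -0.06796022  0.13131141] [-1.79999396e+02  1.05325764e-03  1.78397552e+02] [ -12.   22.  119.   -0.   39. -100.]
```

View pics/w5.png

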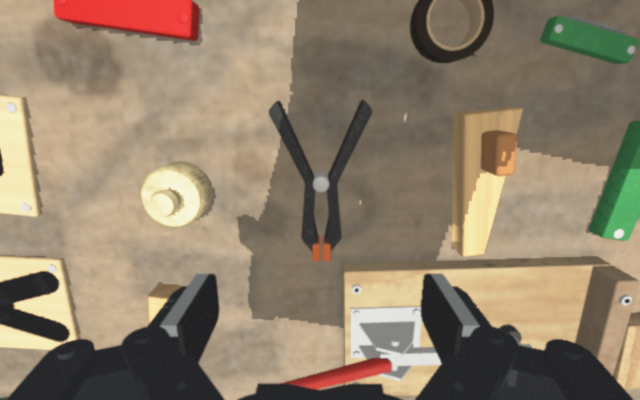

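w5 shows the clamp between the fingers, its axis vertical in the image, with the tip at (321,261) and the handle ends at (277,104) and (364,104). The weight is at (178,195), and wedge 1 has its head up at (490,115).

Run:
```python
from h import *
s=load('w5')
a=w(s,[(321,261),(270,108),(371,108),(276,102),(364,102),(304,240),(338,240),(321,184)],.011)[:,:2]; print(a.round(4).tolist())
t,h=a[0],(a[3]+a[4])/2
print('len',np.linalg.norm(h-t),'ctr',(t+h)/2,'yaw y-axis',np.degrees(np.arctan2(*(h-t)[::-1])))
print('weight',w(s,[(178,195)],.02), 'wknob',w(s,[(162,203)],.044))
print('wedge1',w(s,[(454,113),(522,108),(462,255),(484,255)],.022)[:,:2].round(4).tolist(),'blk',w(s,[(489,136),(516,132),(517,172),(492,172)],.048)[:,:2].round(4).tolist())
```

```text
[[0.5229, -0.0676], [0.4003, -0.1012], [0.4024, -0.0282], [0.3963, -0.0966], [0.3981, -0.0333], [0.5038, -0.0809], [0.5046, -0.0534], [0.4577, -0.0659]]
len 0.12571319642945286 ctr [ 0.46002657 -0.06629355] yaw y-axis 178.78091187753256
weight [[ 0.46090838 -0.17373599  0.02      ]] wknob [[ 0.46005589 -0.17545022  0.044     ]]
wedge1 [[0.4069, 0.0282], [0.4047, 0.0756], [0.5156, 0.0439], [0.5162, 0.0615]] blk [[0.4205, 0.0422], [0.4184, 0.0593], [0.4444, 0.0635], [0.4439, 0.0469]]
```

>>> carry_out([
  {"dp": [-0.001, 0.001, 0.06], "roll": 0.0},
  {"dp": [-0.001, 0.001, 0.1], "roll": 0.0},
  {"dp": [-0.001, 0.001, 0.125], "roll": 0.0},
  {"dp": [-0.001, 0.001, 0.125], "roll": 0.0},
  {"dp": [-0.001, 0.001, 0.125], "roll": 0.0},
])

```text
time_s: 5.52
eef_pos: [0.4744, -0.0671, 0.007]
tool_rot: [-180.0, 0.0, 178.5]
contact_force: [-0.4, 0.3, -0.2]
grip_width: 0.0851
grasp_force: 0.0
```

>>> carry_out([
  {"dp": [0.0, 0.0, 0.0], "roll": 0.0},
  {"dp": [0.0, 0.0, 0.0], "roll": 0.0},
  {"dp": [0.0, 0.0, 0.0], "roll": 0.0},
  {"dp": [0.0, 0.0, 0.0], "roll": 0.0},
  {"dp": [0.0, 0.0, 0.0], "roll": 0.0},
  {"dp": [0.0, 0.0, 0.0], "roll": 0.0},
  {"dp": [0.0, 0.0, 0.0], "roll": 0.0},
  {"dp": [0.0, 0.0, 0.0], "roll": 0.0},
], grip=0.015, squeeze=50)

```text
time_s: 6.52
eef_pos: [0.4743, -0.067, 0.0069]
tool_rot: [-180.0, 0.0, 178.5]
contact_force: [-1.3, 0.4, 12.9]
grip_width: 0.0265
grasp_force: 48.2
```

>>> carry_out([
  {"dp": [0.0, 0.0, -0.06], "roll": 0.0},
  {"dp": [0.0, 0.0, -0.1], "roll": 0.0},
  {"dp": [-0.0933, -0.307, -0.1], "roll": 92.7},
  {"dp": [-0.0933, -0.307, -0.1], "roll": 92.7},
  {"dp": [-0.0933, -0.307, -0.1], "roll": 92.7},
  {"dp": [-0.0933, -0.307, -0.1], "roll": 92.7},
  {"dp": [-0.0933, -0.307, -0.1], "roll": 92.7},
  {"dp": [-0.0933, -0.307, -0.1], "roll": 92.7},
  {"dp": [-0.0933, -0.307, -0.1], "roll": 92.7},
  {"dp": [-0.0933, -0.307, -0.1], "roll": 92.7},
  {"dp": [-0.0933, -0.307, -0.1], "roll": 92.7},
  {"dp": [-0.0933, -0.307, -0.1], "roll": 92.7},
  {"dp": [-0.0933, -0.307, -0.1], "roll": 92.7},
  {"dp": [-0.0933, -0.307, -0.06], "roll": 92.7},
  {"dp": [-0.0933, -0.307, -0.06], "roll": 92.7},
])

```text
time_s: 8.4
eef_pos: [0.5575, -0.375, 0.064]
tool_rot: [-179.8, -0.2, 85.9]
contact_force: [-0.2, 0.4, -2.1]
grip_width: 0.0271
grasp_force: 50.3
```

Run:
```python
from h import *
s=snap('wrist','w6'); o=r.observe(); print(o['time_s'],o['eef_pos'],o['tool_rot'],o['grip_width'])
```

```text
8.45 [ 0.55843033 -0.3757541   0.06557856] [-1.79869581e+02 -8.27970483e-02  8.58754927e+01] 0.026423383455041013
```

View pics/w6.png

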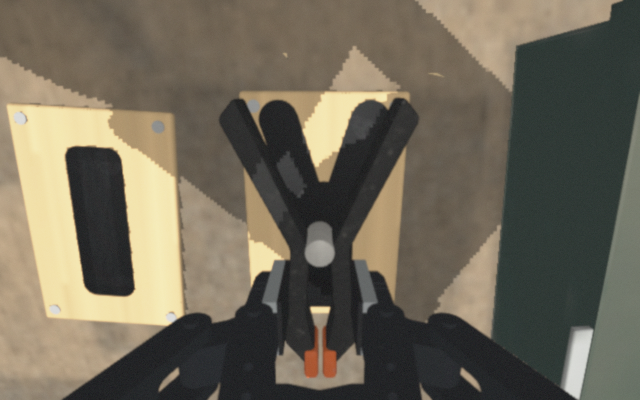

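The clamp is held squarely, with its jaws down at (320,376) and its handle ends at (232,102) and (405,102). The key outline is clear at (100,220).

Run:
```python
from h import *
s=load('w6')
a=w(s,[(320,376),(236,99),(402,98),(224,115),(416,115)],.070)[:,:2]; t=a[0];h=(a[1]+a[2])/2
print(a.round(4).tolist(),'len',np.linalg.norm(h-t),'ctr',(t+h)/2,'yaw-90:',np.degrees(np.arctan2(*(h-t)[::-1]))-90)
g=s['color'].max(2)
blob(s,g<55,(100,220),.006,'keyout')
b=w(s,[(8,104),(176,114),(185,325),(45,318)],.006)[:,:2];print(b.round(4).tolist(),b.mean(0))
print('clampb top',w(s,[(241,94),(410,92),(396,313),(250,313)],.006)[:,:2].round(4).tolist())
```

```text
[[0.5537, -0.4252], [0.5313, -0.2953], [0.5933, -0.2994], [0.5259, -0.3007], [0.5986, -0.3059]] len 0.12814167135919324 ctr [ 0.55799681 -0.36125828] yaw-90: -3.8658478955869526
keyout n 7245 mean [ 0.4231 -0.3589] rect [ 422.7 -361.7] [95.6 31.9] 81.9
[[0.3879, -0.2868], [0.4819, -0.2995], [0.4612, -0.436], [0.3662, -0.4248]] [ 0.42431295 -0.3617651 ]
clampb top [[0.5196, -0.2917], [0.6118, -0.2972], [0.6033, -0.4361], [0.5065, -0.4295]]
```

>>> carry_out([
  {"dp": [-0.001, 0.001, 0.03], "roll": 0.0},
  {"dp": [-0.001, 0.001, 0.045], "roll": 0.0},
  {"dp": [-0.001, 0.001, 0.0535], "roll": 0.0},
  {"dp": [-0.001, 0.001, 0.0535], "roll": 0.0},
  {"dp": [-0.001, 0.001, 0.0535], "roll": 0.0},
])

```text
time_s: 9.07
eef_pos: [0.5605, -0.3777, 0.0135]
tool_rot: [180.0, 0.0, 85.8]
contact_force: [-0.3, -0.8, -0.9]
grip_width: 0.0266
grasp_force: 50.4
```

>>> carry_out([
  {"dp": [0.0, 0.0, 0.0], "roll": 0.0},
  {"dp": [0.0, 0.0, 0.0], "roll": 0.0},
  {"dp": [0.0, 0.0, 0.0], "roll": 0.0},
  {"dp": [0.0, 0.0, 0.0], "roll": 0.0},
  {"dp": [0.0, 0.0, -0.02], "roll": 0.0},
  {"dp": [0.0, 0.0, -0.06], "roll": 0.0},
  {"dp": [0.0, 0.0, -0.1], "roll": 0.0},
  {"dp": [0.0, 0.0, -0.1], "roll": 0.0},
], grip=0.07)

```text
time_s: 10.07
eef_pos: [0.5621, -0.3789, 0.1176]
tool_rot: [179.7, 0.2, 85.8]
contact_force: [0.4, -0.4, 0.5]
grip_width: 0.0698
grasp_force: 0.0
```

Run:
```python
from h import *
s=snap('wrist','w7'); o=r.observe(); print(o['time_s'],o['eef_pos'],o['tool_rot'],o['grip_width'])
```

```text
10.125 [ 0.56115322 -0.37815174  0.1155779 ] [1.79812540e+02 1.19395225e-01 8.57976023e+01] 0.06975398639749174
```

View pics/w7.png

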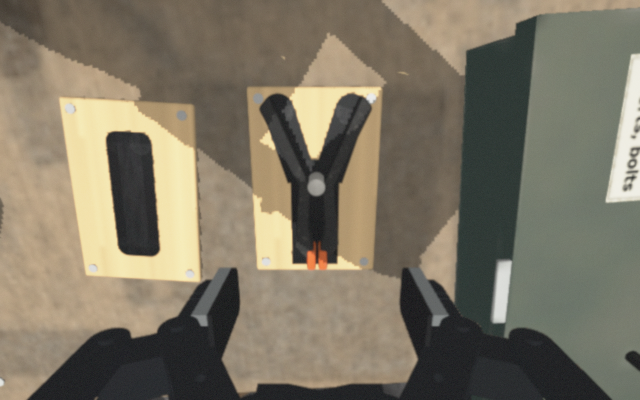

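>>> carry_out([
  {"dp": [0.0, -0.05, -0.06], "roll": 0.0},
  {"dp": [0.5457, -0.1376, -0.09], "roll": -84.4},
  {"dp": [0.5457, -0.1376, -0.09], "roll": -84.4},
  {"dp": [0.5457, -0.1376, -0.09], "roll": -84.4},
  {"dp": [0.5457, -0.1376, -0.09], "roll": -84.4},
  {"dp": [0.5457, -0.1376, -0.09], "roll": -84.4},
  {"dp": [0.5457, -0.1376, -0.09], "roll": -84.4},
  {"dp": [0.5457, -0.1376, -0.09], "roll": -84.4},
  {"dp": [0.5457, -0.1376, -0.09], "roll": -84.4},
  {"dp": [0.5457, -0.1376, -0.09], "roll": -84.4},
  {"dp": [0.5457, -0.1376, -0.09], "roll": -84.4},
  {"dp": [0.5457, -0.1376, -0.04], "roll": -84.4},
  {"dp": [0.5457, -0.1376, 0.0], "roll": -84.4},
  {"dp": [0.5457, -0.1376, 0.0], "roll": -84.4},
  {"dp": [0.5457, -0.1376, 0.0], "roll": -84.4},
])

```text
time_s: 12.0
eef_pos: [0.4634, 0.1766, 0.1137]
tool_rot: [180.0, 0.0, 170.2]
contact_force: [1.0, 0.5, 0.2]
grip_width: 0.0701
grasp_force: 0.0
```

Run:
```python
from h import *
s=load('w7'); print('tip/outl end',w(s,[(317,270)],.019)[:,:2],w(s,[(298,263),(335,264)],.006)[:,:2],'handles',w(s,[(272,95),(358,95)],.019)[:,:2])
g=s['color'].max(2); blob(s,g<55,(130,190),.006,'keyout')
s=snap('wrist','w8'); o=r.observe(); print(o['time_s'],o['eef_pos'],o['tool_rot'],o['grip_width'])
c=s['color'].astype(int); M=(c[:,:,1]>c[:,:,2]*1.4)&(c[:,:,1]>c[:,:,0]*1.2)
n,l,st,ce=cv2.connectedComponentsWithStats(M.astype(np.uint8)); 
for i in range(1,n):
    if st[i,4]>300: print(st[i],ce[i]); v,u=np.where(l==i); blob(s,l==i,(u[len(u)//2],v[len(u)//2]),.017,'g')
cv2.imwrite('pics/w8c.png',np.vstack([np.hstack([cv2.resize(load('w7')['color'][80:280,220:420],(400,400)),cv2.resize(s['color'][60:260,220:420],(400,400))])]))
```

```text
tip/outl end [[ 0.55677153 -0.42629701]] [[ 0.54153226 -0.42568064]
 [ 0.57104942 -0.42879955]] handles [[ 0.53691277 -0.29702195]
 [ 0.59315861 -0.30114365]]
keyout seed off
12.05 [0.46377753 0.17679061 0.11412329] [1.79961606e+02 7.74183087e-02 1.70169021e+02] 0.06992719605571047
[ 167   59   98   34 2331] [215.6958387   75.42857143]
g n 2331 mean [0.3609 0.1271] rect [360.9 126.9] [62.4 15.6] 75.3
[ 300  147   34  122 3705] [317.06153846 206.59919028]
g n 3705 mean [0.4595 0.1759] rect [461.8 175.4] [23.2 91.1] 80.7
```

View pics/w8c.png

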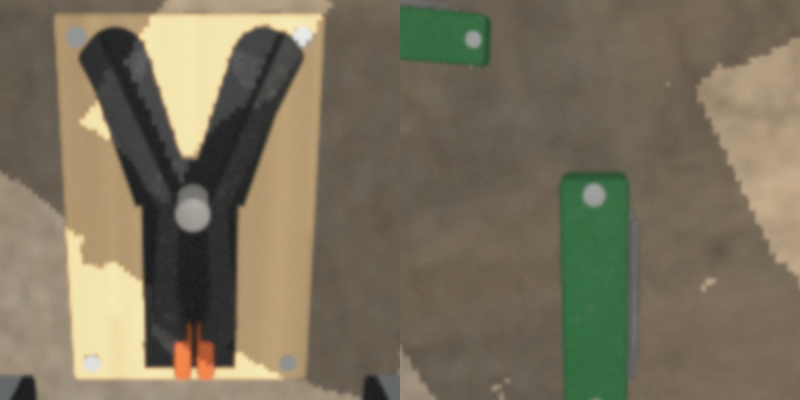

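Left crop: the clamp covers its outline, with the jaws pointing down. Right crop: the green bar has a silver key strip on its right, which is world +y. I'll grip it now.

>>> carry_out([
  {"dp": [0.001, -0.0005, 0.05], "roll": -0.5},
  {"dp": [0.001, -0.0005, 0.09], "roll": -0.5},
  {"dp": [0.001, -0.0005, 0.1055], "roll": -0.5},
  {"dp": [0.001, -0.0005, 0.1055], "roll": -0.5},
  {"dp": [0.001, -0.0005, 0.1055], "roll": -0.5},
])

```text
time_s: 12.68
eef_pos: [0.4629, 0.1769, 0.0088]
tool_rot: [179.9, 0.1, 170.7]
contact_force: [-0.0, 0.3, 0.3]
grip_width: 0.0701
grasp_force: 0.0
```

>>> carry_out([
  {"dp": [0.0, 0.0, 0.0], "roll": 0.0},
  {"dp": [0.0, 0.0, 0.0], "roll": 0.0},
  {"dp": [0.0, 0.0, 0.0], "roll": 0.0},
  {"dp": [0.0, 0.0, 0.0], "roll": 0.0},
  {"dp": [0.0, 0.0, 0.0], "roll": 0.0},
  {"dp": [0.0, 0.0, 0.0], "roll": 0.0},
  {"dp": [0.0, 0.0, 0.0], "roll": 0.0},
], grip=0.01, squeeze=40)

```text
time_s: 13.55
eef_pos: [0.4621, 0.1767, 0.008]
tool_rot: [180.0, 0.0, 170.7]
contact_force: [-2.4, -0.0, 13.5]
grip_width: 0.0226
grasp_force: 38.7
```

>>> carry_out([
  {"dp": [0.0, 0.0, -0.06], "roll": 0.0},
  {"dp": [0.0, 0.0, -0.12], "roll": 0.0},
  {"dp": [-0.03, -0.05, -0.15], "roll": 0.0},
  {"dp": [-0.05, -0.25, -0.15], "roll": 88.7},
  {"dp": [-0.05, -0.25, -0.15], "roll": 88.7},
  {"dp": [-0.05, -0.25, -0.15], "roll": 88.7},
  {"dp": [-0.0468, -0.5376, -0.15], "roll": 88.7},
  {"dp": [-0.0468, -0.5376, -0.15], "roll": 88.7},
  {"dp": [-0.0468, -0.5376, -0.15], "roll": 88.7},
  {"dp": [-0.0468, -0.5376, -0.15], "roll": 88.7},
  {"dp": [-0.0468, -0.5376, -0.15], "roll": 88.7},
  {"dp": [-0.0468, -0.5376, -0.15], "roll": 88.7},
  {"dp": [-0.0468, -0.5376, -0.1], "roll": 88.7},
  {"dp": [-0.0468, -0.5376, -0.06], "roll": 88.7},
  {"dp": [-0.0468, -0.5376, -0.06], "roll": 88.7},
  {"dp": [-0.0468, -0.5376, -0.06], "roll": 88.7},
])

```text
time_s: 15.55
eef_pos: [0.4216, -0.3619, 0.0685]
tool_rot: [180.0, 0.0, 82.0]
contact_force: [1.4, 0.5, -0.3]
grip_width: 0.0228
grasp_force: 40.8
```

Run:
```python
from h import *
s=snap('wrist','w9'); o=r.observe(); print(o['time_s'],o['eef_pos'],o['tool_rot'],o['grip_width'])
c=s['color'].astype(int); M=(c[:,:,1]>c[:,:,2]*1.4)&(c[:,:,1]>c[:,:,0]*1.2)
n,l,st,ce=cv2.connectedComponentsWithStats(M.astype(np.uint8)); 
zt=o['eef_pos'][2]-.008+.018
for i in range(1,n):
    if st[i,4]>300:
        print(st[i]); m=l==i; v,u=np.where(m); blob(s,m,(u[len(u)//2],v[len(u)//2]),zt,'key')
        v0=v.min()+25; print('row',v0,u[v==v0].min(),u[v==v0].max(), w(s,[(u[v==v0].min(),v0),(u[v==v0].max(),v0)],zt))
```

```text
15.6 [ 0.42192128 -0.36218489  0.06889261] [1.79906430e+02 6.82546088e-02 8.20074987e+01] 0.022588883149446768
[ 291  179   59  196 9991]
key n 9991 mean [ 0.4218 -0.3564] rect [ 421.1 -360.4] [93.3 23.8] 82.0
row 204 291 348 [[ 0.41517829 -0.32263152  0.07889261]
 [ 0.43748547 -0.32575826  0.07889261]]
```

>>> carry_out([
  {"dp": [0.0, 0.0, 0.03], "roll": 0.0},
  {"dp": [0.0, 0.0, 0.045], "roll": 0.0},
  {"dp": [0.0, 0.0, 0.0535], "roll": 0.0},
  {"dp": [0.0, 0.0, 0.0535], "roll": 0.0},
  {"dp": [0.0, 0.0, 0.0535], "roll": 0.0},
])

```text
time_s: 16.23
eef_pos: [0.4214, -0.3618, 0.0143]
tool_rot: [180.0, 0.0, 82.0]
contact_force: [-0.3, 0.7, -0.6]
grip_width: 0.0226
grasp_force: 41.6
```

>>> carry_out([
  {"dp": [0.0, 0.0, 0.0], "roll": 0.0},
  {"dp": [0.0, 0.0, 0.0], "roll": 0.0},
  {"dp": [0.0, 0.0, 0.0], "roll": 0.0},
  {"dp": [0.0, 0.0, 0.0], "roll": 0.0},
  {"dp": [0.0, 0.0, -0.02], "roll": 0.0},
  {"dp": [0.0, 0.0, -0.06], "roll": 0.0},
  {"dp": [0.0, 0.0, -0.1], "roll": 0.0},
  {"dp": [0.0, 0.0, -0.1], "roll": 0.0},
  {"dp": [0.0, 0.0, -0.1], "roll": 0.0},
], grip=0.065)

```text
time_s: 17.35
eef_pos: [0.421, -0.3613, 0.1135]
tool_rot: [-180.0, -0.0, 82.0]
contact_force: [-0.5, 0.1, -0.6]
grip_width: 0.065
grasp_force: 0.0
```

Run:
```python
from h import *
s=snap('wrist','w10'); o=r.observe(); print(o['time_s'],o['eef_pos'],o['tool_rot'],o['grip_width'])
c=s['color'].astype(int); M=(c[:,:,1]>c[:,:,2]*1.4)&(c[:,:,1]>c[:,:,0]*1.2)
n,l,st,ce=cv2.connectedComponentsWithStats(M.astype(np.uint8)); 
for i in range(1,n):
    if st[i,4]>1500:
        print(st[i]); m=l==i; v,u=np.where(m); blob(s,m,(u[len(u)//2],v[len(u)//2]),.024,'key')
        x,y,ww,h=st[i,:4]
        d=(c.max(2)<45); R=slice(y-15,y+h+25); C=slice(max(x-25,0),x+ww+25)
        for vv in (y+10,y+h//2,y+h-10): print(vv,''.join('G' if M[vv,k] else 'D' if d[vv,k] else '.' for k in range(x-20,x+ww+25)))
        k=x+ww//2; print('col',k,''.join('G' if M[q,k] else 'D' if d[q,k] else '.' for q in range(y-15,y+h+15)))
# weight
hsv=cv2.cvtColor(load('w5')['color'],cv2.COLOR_BGR2HSV); print('weight hsv',hsv[185,190],hsv[195,230])
```

```text
17.4 [ 0.42070646 -0.36110173  0.11301499] [-1.79944658e+02 -4.02183903e-02  8.19987987e+01] 0.06510836489084386
[ 302  149   37  126 3973]
key n 3973 mean [ 0.421  -0.3585] rect [ 420.8 -361.3] [91.9 24. ] 82.0
159 ....................GGGGGGGGGGGGG............GGGGGGGGGGGG.DDDDD...................
212 .....................GGGGGGGGGGGGGGGGGGGGGGGGGGGGGGGGGG...........................
265 .......................GGGGGGGGGGGG.......GGGGGGGGGGGG............................
col 320 ...............GGGGGG.............GGGGGGGGGGGGGGGGGGGGGGGGGGGGGGGGGGGGGGGGGGGGGGGGGGGGGGGGGGGGGGGGGGGGGGGGGGGGGGGGGGGGGGGGGGGGGGGG..........................
weight hsv [ 27  47 245] [ 17  58 172]
```

>>> carry_out([
  {"dp": [0.1905, 0.0126, -0.02], "roll": 0.0},
  {"dp": [0.1905, 0.0126, -0.02], "roll": 0.0},
  {"dp": [0.1905, 0.0126, -0.02], "roll": 0.0},
  {"dp": [0.1905, 0.0126, -0.02], "roll": 0.0},
  {"dp": [0.1905, 0.0126, -0.02], "roll": 0.0},
  {"dp": [0.1905, 0.0126, -0.02], "roll": 0.0},
], grip=0.085)

```text
time_s: 18.15
eef_pos: [0.4598, -0.1756, 0.1332]
tool_rot: [-180.0, -0.0, 81.9]
contact_force: [0.2, -0.7, -0.8]
grip_width: 0.0848
grasp_force: 0.0
```

Run:
```python
from h import *
s=snap('wrist','w11'); o=r.observe(); print(o['time_s'],o['eef_pos'],o['tool_rot'],o['grip_width'])
print('pred centre px',px(s,[(.4605,-.1745,.0),(.4605,-.1745,.044)]))
hsv=cv2.cvtColor(s['color'],cv2.COLOR_BGR2HSV).astype(int); M=((hsv[:,:,0]>=20)&(hsv[:,:,0]<=35)&(hsv[:,:,1]>35)).astype(np.uint8)
n,l,st,ce=cv2.connectedComponentsWithStats(cv2.morphologyEx(M,cv2.MORPH_OPEN,np.ones((5,5))))
for i in range(1,n):
    if st[i,4]>400: print(st[i],ce[i].round())
```

```text
18.2 [ 0.45979147 -0.17572164  0.13333319] [-1.79963565e+02 -5.48233425e-03  8.19071761e+01] 0.08519947340493396
pred centre px [[320.98712565 196.84197349]
 [321.17358327 213.66819198]]
[ 292  172   62   66 3242] [323. 205.]
[ 469  193  108   42 2357] [529. 217.]
[ 403  314   27   86 1514] [413. 362.]
[ 259  327  102   60 4248] [311. 352.]
```

>>> carry_out([
  {"dp": [0.0, 0.0015, 0.06], "roll": 0.0},
  {"dp": [0.0, 0.0015, 0.1], "roll": 0.0},
  {"dp": [0.0, 0.0015, 0.1295], "roll": 0.0},
  {"dp": [0.0, 0.0015, 0.1295], "roll": 0.0},
  {"dp": [0.0, 0.0015, 0.1295], "roll": 0.0},
])

```text
time_s: 18.82
eef_pos: [0.4618, -0.1756, 0.005]
tool_rot: [180.0, 0.0, 81.9]
contact_force: [0.5, 0.1, 0.3]
grip_width: 0.0848
grasp_force: 0.0
```

>>> carry_out([
  {"dp": [0.0, 0.0, 0.0], "roll": 0.0},
  {"dp": [0.0, 0.0, 0.0], "roll": 0.0},
  {"dp": [0.0, 0.0, 0.0], "roll": 0.0},
  {"dp": [0.0, 0.0, 0.0], "roll": 0.0},
  {"dp": [0.0, 0.0, 0.0], "roll": 0.0},
  {"dp": [0.0, 0.0, 0.0], "roll": 0.0},
], grip=0.035, squeeze=60)

```text
time_s: 19.58
eef_pos: [0.4623, -0.1751, 0.0055]
tool_rot: [179.9, 0.0, 82.0]
contact_force: [-2.0, 0.4, 19.5]
grip_width: 0.0444
grasp_force: 58.3
```

>>> carry_out([
  {"dp": [0.0, 0.0, -0.04], "roll": 0.0},
  {"dp": [0.0, 0.0, -0.1], "roll": 0.0},
  {"dp": [0.0, 0.0, -0.15], "roll": 0.0},
  {"dp": [0.0, 0.0, -0.15], "roll": 0.0},
])

```text
time_s: 20.08
eef_pos: [0.4636, -0.1756, 0.1579]
tool_rot: [179.6, 0.1, 82.0]
contact_force: [0.2, 0.1, -4.2]
grip_width: 0.0443
grasp_force: 64.6
```

>>> carry_out([
  {"dp": [0.3, 0.0, -0.05], "roll": 0.0},
  {"dp": [0.3, 0.0, -0.05], "roll": 0.0},
  {"dp": [0.3, 0.0, -0.05], "roll": 0.0},
  {"dp": [0.3, 0.0, -0.05], "roll": 0.0},
  {"dp": [0.3, 0.0, -0.05], "roll": 0.0},
  {"dp": [0.5166, 0.0305, -0.05], "roll": 0.0},
  {"dp": [0.5166, 0.0305, -0.05], "roll": 0.0},
  {"dp": [0.5166, 0.0305, -0.05], "roll": 0.0},
  {"dp": [0.5166, 0.0305, -0.05], "roll": 0.0},
  {"dp": [0.5166, 0.0305, 0.0], "roll": 0.0},
  {"dp": [0.5166, 0.0305, 0.03], "roll": 0.0},
  {"dp": [0.5166, 0.0305, 0.03], "roll": 0.0},
  {"dp": [0.5166, 0.0305, 0.03], "roll": 0.0},
])

```text
time_s: 21.7
eef_pos: [0.564, 0.3326, 0.1247]
tool_rot: [180.0, -0.0, 82.0]
contact_force: [0.5, 0.3, -2.6]
grip_width: 0.0443
grasp_force: 64.6
```

Run:
```python
from h import *
s=snap('wrist','w12'); o=r.observe(); print(o['time_s'],o['eef_pos'],o['tool_rot'],o['grip_width'])
p=px(s,[(.5655,.333,.006)])[0]; print(p)
hsv=cv2.cvtColor(s['color'],cv2.COLOR_BGR2HSV).astype(int);M=(s['color'].max(2)<55).astype(np.uint8)
n,l,st,ce=cv2.connectedComponentsWithStats(M)
for i in range(1,n):
    if st[i,4]>300:
        print(st[i],ce[i].round())
        if st[i,0]>150 and st[i,1]+st[i,3]<330:
            v,u=np.where(l==i); P=w(s,np.c_[u,v],.006)[:,:2].astype(np.float32)
            h=cv2.convexHull(P); (c0,r0)=cv2.minEnclosingCircle(P); print('circ',c0,r0,cv2.fitEllipse(h*1000))
M2=((hsv[:,:,0]>=20)&(hsv[:,:,0]<=35)&(hsv[:,:,1]>35)).astype(np.uint8)
n,l,st,ce=cv2.connectedComponentsWithStats(cv2.morphologyEx(M2,cv2.MORPH_OPEN,np.ones((5,5))))
for i in range(1,n):
    if st[i,4]>800: print('brass/wood',st[i])
print('TCPz22 px',px(s,[o['eef_pos']+[0,0,0.017],o['eef_pos']+[0,0,0.039]]))
cv2.imwrite('pics/w12c.png',s['color'])
```

```text
21.75 [0.56439669 0.33277804 0.12537842] [ 1.79930577e+02 -5.37542508e-02  8.19914465e+01] 0.0439808368263339
[322.03736349 202.48605253]
[ 282  168   67   63 2907] [316. 199.]
circ (0.5599912405014038, 0.3349575996398926) 0.026059700176119804 ((560.0073852539062, 335.10369873046875), (51.39453125, 51.96449661254883), 82.98362731933594)
[   53   263   534   137 28239] [320. 359.]
brass/wood [ 539   86  101   96 8214]
brass/wood [ 234  107   81   65 2466]
brass/wood [  79  142  118  110 8068]
brass/wood [  264   230   117   122 11207]
TCPz22 px [[321.69720727 297.51065757]
 [322.0642899  331.46439855]]
```

View pics/w12c.png

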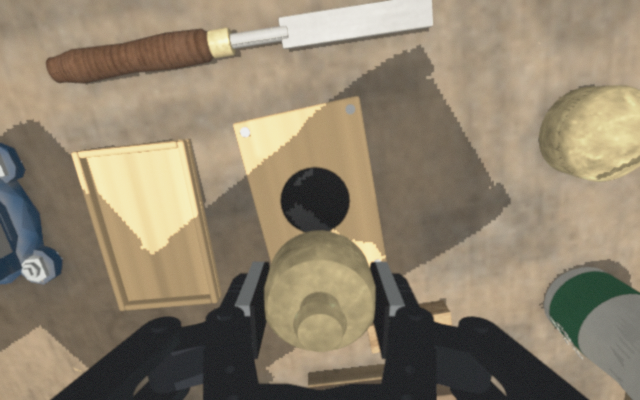

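w12 shows the disc at (316,199), the held weight centred between the fingers at (321,290), and the tray corners at (73,153), (190,140), (218,302) and (121,310).

>>> carry_out([
  {"dp": [0.0014, -0.0043, 0.05], "roll": 0.0},
  {"dp": [0.0014, -0.0043, 0.09], "roll": 0.0},
  {"dp": [0.0014, -0.0043, 0.106], "roll": 0.0},
  {"dp": [0.0014, -0.0043, 0.113], "roll": 0.0},
  {"dp": [0.0014, -0.0043, 0.113], "roll": 0.0},
  {"dp": [0.0014, -0.0043, 0.113], "roll": 0.0},
])

```text
time_s: 22.5
eef_pos: [0.5606, 0.3349, 0.0127]
tool_rot: [179.9, -0.1, 82.0]
contact_force: [0.2, 0.0, -3.3]
grip_width: 0.0444
grasp_force: 64.6
```

>>> carry_out([
  {"dp": [0.0, 0.0, 0.0], "roll": 0.0},
  {"dp": [0.0, 0.0, 0.0], "roll": 0.0},
  {"dp": [0.0, 0.0, 0.0], "roll": 0.0},
  {"dp": [0.0, 0.0, 0.0], "roll": 0.0},
  {"dp": [0.0, 0.0, -0.03], "roll": 0.0},
  {"dp": [0.0, 0.0, -0.08], "roll": 0.0},
  {"dp": [0.0, 0.0, -0.15], "roll": 0.0},
  {"dp": [0.0, 0.0, -0.15], "roll": 0.0},
  {"dp": [0.0, 0.0, -0.15], "roll": 0.0},
], grip=0.075)

```text
time_s: 23.62
eef_pos: [0.5598, 0.3345, 0.1617]
tool_rot: [180.0, -0.0, 82.0]
contact_force: [-0.3, -0.6, -1.6]
grip_width: 0.075
grasp_force: 0.0
```

Run:
```python
from h import *
s=snap('wrist','w13'); o=r.observe(); print(o['time_s'],o['eef_pos'],o['tool_rot'],o['grip_width'])
hsv=cv2.cvtColor(s['color'],cv2.COLOR_BGR2HSV).astype(int);M=(s['color'].max(2)<55).astype(np.uint8)
n,l,st,ce=cv2.connectedComponentsWithStats(M)
for i in range(1,n):
    if st[i,4]>60: print('dark',st[i],ce[i].round())
print('weight pred outline base',px(s,[(.56+dx,.335+dy,z) for dx,dy,z in [(-.0235,0,.015),(.0235,0,.015),(0,.0235,.006),(0,-.0235,.036),(0,0,.05)]]).round(1).tolist())
t=load('w12'); print('tray w12',w(t,[(73,153),(190,140),(218,302),(121,310)],.014)[:,:2].round(4).tolist())
p=px(s,[(.5,.3,.0)])
cv2.imwrite('pics/w13c.png',s['color'])
from numpy import r_
# edges of tray in this picture : rows scan of brightness
t=px(s,[(.387,.394,.014),(.469,.397,.014),(.471,.263,.014),(.387,.263,.014)]); print('tray px pred',t.round())
```

```text
23.675 [0.55921719 0.33421686 0.16050867] [-1.79958517e+02  3.07966799e-02  8.19996740e+01] 0.07473057490126946
dark [291 162  59  31 307] [320. 171.]
dark [   22   271   213   129 13254] [148. 359.]
dark [  405   271   213   129 13160] [491. 360.]
dark [ 240  385  158   15 1786] [319. 393.]
weight pred outline base [[293.1, 197.2], [347.6, 189.8], [316.4, 164.6], [324.3, 227.7], [320.3, 205.4]]
tray w12 [[0.3911, 0.3979], [0.4785, 0.3947], [0.4684, 0.262], [0.3852, 0.2654]]
tray px pred [[105. 153.]
 [199. 136.]
 [236. 280.]
 [149. 291.]]
```

```bash
cat >> h.py <<'E'
from scipy.optimize import minimize
R2=lambda a:np.array([[np.cos(a),-np.sin(a)],[np.sin(a),np.cos(a)]])
rect=lambda x0,x1,y0,y1,z:([(x0,y0),(x1,y0),(x1,y1),(x0,y1)],z)
TRAY=[rect(-42,42,-67,67,14),rect(-37,37,-62,62,14)]
WED=[([(-21,-55),(-3,-55),(21,55),(-21,55)],22),rect(-10,4,14,42,48)]
def fit(ss,loops,x0,z0=0):
    D=[]
    for s in ss:
        e=cv2.Canny(cv2.GaussianBlur(s['color'],(3,3),0),30,80); D.append(cv2.distanceTransform(255-e,cv2.DIST_L2,5))
    S=[]
    for l,z in loops:
        l=np.array(l,float)
        for a,b in zip(l,np.roll(l,-1,0)): S+=[(*(a+(b-a)*t),z) for t in np.linspace(0,1,40)]
    S=np.array(S)/1000
    def cost(p):
        P=np.c_[S[:,:2]@R2(np.radians(p[2])).T+p[:2]/1000,S[:,2]+z0]; c=0;m=0
        for s,d in zip(ss,D):
            q=px(s,P); k=(q[:,0]>1)&(q[:,0]<638)&(q[:,1]>1)&(q[:,1]<398); q=q[k].astype(np.float32)
            v=cv2.remap(d,q[:,0],q[:,1],cv2.INTER_LINEAR).ravel(); c+=np.minimum(v,8).sum(); m+=len(v)
        return c/max(m,1)
    best=min((minimize(cost,np.array(x0)+[a,b,c],method='Nelder-Mead',options=dict(initial_simplex=np.array(x0)+[a,b,c]+np.array([[0,0,0],[4,0,0],[0,4,0],[0,0,4]]))) for a in(-6,0,6) for b in(-6,0,6) for c in(-4,0,4)),key=lambda m:m.fun)
    return best.x.round(2),round(best.fun,2)
E
python3 - <<'E'
from h import *
L=load
s13=dict(L('w12'))
print('tray',fit([L('w12')],TRAY,(431,330,-2.5)),fit([L('w4')],TRAY,(431,330,-2.5)),fit([L('w12'),L('w4')],TRAY,(431,330,-2.5)))
print('w1',fit([L('w5')],WED,(460,53,97)),fit([L('wrist0')],WED,(460,53,97)),fit([L('w5'),L('wrist0')],WED,(460,53,97)))
print('w2',fit([L('w3')],WED,(605,-198,82)),fit([L('w3'),L('wrist0')],WED,(605,-198,82)))
E
```

```text
tray (array([433.24, 329.83,  -2.52]), np.float64(0.43)) (array([428.18, 330.8 ,  -2.36]), np.float64(0.48)) (array([433.09, 330.02,  -2.43]), np.float64(0.75))
w1 (array([460.53,  59.98,  94.12]), np.float64(0.94)) (array([460.65,  60.15,  94.49]), np.float64(0.8)) (array([460.54,  60.16,  94.45]), np.float64(0.87))
w2 (array([ 602.19, -199.18,   81.29]), np.float64(0.84)) (array([ 602.46, -198.74,   81.09]), np.float64(0.72))
```

>>> carry_out([
  {"dp": [-0.15, -0.0868, 0.0], "roll": -102.4},
  {"dp": [-0.15, -0.0868, 0.0], "roll": -102.4},
  {"dp": [-0.2949, -0.0868, 0.0], "roll": -102.4},
  {"dp": [-0.2949, -0.0868, 0.0], "roll": -102.4},
  {"dp": [-0.2949, -0.0868, 0.0], "roll": -102.4},
  {"dp": [-0.2949, -0.0868, 0.0], "roll": -102.4},
  {"dp": [-0.2949, -0.0868, 0.0], "roll": -102.4},
  {"dp": [-0.2949, -0.0868, 0.0], "roll": -102.4},
  {"dp": [-0.2949, -0.0868, 0.0], "roll": -102.4},
  {"dp": [-0.2949, -0.0868, 0.03], "roll": -102.4},
  {"dp": [-0.2949, -0.0868, 0.03], "roll": -102.4},
  {"dp": [-0.2949, -0.0868, 0.03], "roll": -102.4},
  {"dp": [-0.2949, -0.0868, 0.03], "roll": -102.4},
], grip=0.06)

```text
time_s: 25.3
eef_pos: [0.4329, 0.0546, 0.1318]
tool_rot: [180.0, 0.0, -175.7]
contact_force: [0.5, 0.3, 0.5]
grip_width: 0.0597
grasp_force: 0.0
```

Run:
```python
from h import *
s=snap('wrist','w14'); o=r.observe(); print(o['time_s'],o['eef_pos'],o['tool_rot'],o['grip_width'],o['joints'].round())
L=load; f=L('w14')
print('w1',fit([f],WED,(460.5,60,94.4)))
print('blk only',fit([f],[WED[1]],(460.5,60,94.4)))
T3=TRAY+[rect(-37,37,-62,62,5),rect(-42,42,-67,67,0)]
for n in('w12','w4','w13'): print('tray',fit([L(n)],T3[:3],(431,330,-2.5)),fit([L(n)],T3,(431,330,-2.5)))
```

```text
25.35 [0.43300135 0.05457203 0.13183599] [-1.79999619e+02  4.68623512e-02 -1.75701278e+02] 0.06016163811153675 [  3.  19. 124.   0.  36. -91.]
w1 (array([460.58,  60.03,  94.58]), np.float64(0.79))
blk only (array([460.42,  59.91,  94.74]), np.float64(0.63))
tray (array([433.28, 329.74,  -2.55]), np.float64(1.04)) (array([428.45, 329.9 ,  -2.59]), np.float64(1.02))
tray (array([428.15, 330.73,  -2.33]), np.float64(0.52)) (array([428.15, 330.68,  -2.37]), np.float64(0.61))
tray (array([432.97, 329.8 ,  -2.79]), np.float64(1.2)) (array([428.53, 329.76,  -2.74]), np.float64(1.19))
```

>>> carry_out([
  {"dp": [0.0, 0.0, 0.05], "roll": 0.0},
  {"dp": [0.0, 0.0, 0.085], "roll": 0.0},
  {"dp": [0.0, 0.0, 0.104], "roll": 0.0},
  {"dp": [0.0, 0.0, 0.104], "roll": 0.0},
  {"dp": [0.0, 0.0, 0.104], "roll": 0.0},
])

```text
time_s: 25.98
eef_pos: [0.4332, 0.0546, 0.0281]
tool_rot: [-180.0, 0.1, -175.6]
contact_force: [0.9, -0.2, -0.9]
grip_width: 0.0599
grasp_force: 0.0
```

>>> carry_out([
  {"dp": [0.0, 0.0, 0.0], "roll": 0.0},
  {"dp": [0.0, 0.0, 0.0], "roll": 0.0},
  {"dp": [0.0, 0.0, 0.0], "roll": 0.0},
  {"dp": [0.0, 0.0, 0.0], "roll": 0.0},
  {"dp": [0.0, 0.0, 0.0], "roll": 0.0},
  {"dp": [0.0, 0.0, 0.0], "roll": 0.0},
  {"dp": [0.0, 0.0, 0.0], "roll": 0.0},
], grip=0.002, squeeze=50)

```text
time_s: 26.85
eef_pos: [0.433, 0.0545, 0.0279]
tool_rot: [-180.0, 0.1, -175.6]
contact_force: [-2.0, -1.1, 14.8]
grip_width: 0.013
grasp_force: 48.9
```

>>> carry_out([
  {"dp": [0.0, 0.0, -0.04], "roll": 0.0},
  {"dp": [0.0, 0.0, -0.09], "roll": 0.0},
  {"dp": [0.0, 0.0, -0.12], "roll": 0.0},
  {"dp": [0.0, 0.0, -0.12], "roll": 0.0},
])

```text
time_s: 27.35
eef_pos: [0.434, 0.0546, 0.1494]
tool_rot: [-180.0, 0.3, -175.6]
contact_force: [0.5, -0.4, -1.6]
grip_width: 0.0129
grasp_force: 49.9
```

>>> carry_out([
  {"dp": [-0.0077, 0.3041, 0.0], "roll": 96.9},
  {"dp": [-0.0077, 0.3041, 0.0], "roll": 96.9},
  {"dp": [-0.0077, 0.3041, 0.0], "roll": 96.9},
  {"dp": [-0.0077, 0.3041, 0.0], "roll": 96.9},
  {"dp": [-0.0077, 0.3041, 0.0], "roll": 96.9},
  {"dp": [-0.0077, 0.3041, 0.0], "roll": 96.9},
  {"dp": [-0.0077, 0.3041, 0.0], "roll": 96.9},
  {"dp": [-0.0077, 0.3041, 0.0], "roll": 96.9},
  {"dp": [-0.0077, 0.3041, 0.0], "roll": 96.9},
  {"dp": [-0.0077, 0.3041, 0.0], "roll": 96.9},
  {"dp": [-0.0077, 0.3041, 0.0], "roll": 96.9},
  {"dp": [-0.0077, 0.3041, 0.0], "roll": 96.9},
  {"dp": [-0.0077, 0.3041, 0.0], "roll": 96.9},
])

```text
time_s: 28.98
eef_pos: [0.4169, 0.3582, 0.147]
tool_rot: [-180.0, 0.0, 87.6]
contact_force: [-0.7, -0.0, -1.8]
grip_width: 0.0131
grasp_force: 49.8
```

Run:
```python
from h import *
s=snap('wrist','w15'); o=r.observe(); print(o['time_s'],o['eef_pos'],o['tool_rot'],o['grip_width'])
zb=o['eef_pos'][2]-.0279; print('held wedge fit',fit([load('w15')],WED,(428,330,-2.5),zb))
def prof(s,axis,z,rng,lat):
    t=np.arange(*rng,1.); out=[]
    for a in lat:
        q=np.c_[t,0*t+a] if axis==0 else np.c_[0*t+a,t]
        P=np.c_[(q/1000)@R2(np.radians(-2.5)).T+[.4307,.330],0*t+z]
        p=px(s,P).astype(np.float32); g=cv2.cvtColor(s['color'],cv2.COLOR_BGR2GRAY).astype(np.float32); out.append(cv2.remap(g,p[:,0],p[:,1],cv2.INTER_LINEAR).ravel())
    return t,np.median(out,0)
for n,ax,z,rng,lat in [('w4',0,.014,(-50,-28),range(-40,50,5)),('w4',0,.014,(28,52),range(-40,50,5)),('w12',0,.014,(-50,-28),range(10,55,3)),('w12',0,.014,(28,52),range(-50,30,5)),('w12',1,.014,(54,76),range(-25,26,5)),('w12',1,.014,(-76,-54),range(-25,26,5)),('w4',1,.014,(-76,-54),range(-25,26,5))]:
    t,m=prof(load(n),ax,z,rng,lat); print(n,'xy'[ax],rng[0],m.astype(int).tolist())
```

```text
29.025 [0.4169668  0.35825734 0.14713726] [-1.79990822e+02  6.98304612e-03  8.75914657e+01] 0.012764076019603532
held wedge fit (array([417.99, 329.69,  -3.53]), np.float64(1.76))
w4 x -50 [163, 164, 164, 163, 164, 174, 199, 221, 227, 221, 196, 153, 134, 169, 211, 228, 231, 231, 231, 231, 230, 229]
w4 x 28 [232, 232, 232, 233, 233, 233, 228, 222, 225, 228, 224, 202, 147, 113, 130, 148, 153, 154, 154, 154, 152, 152, 151, 151]
w12 x -50 [108, 107, 106, 106, 106, 115, 134, 154, 158, 155, 144, 128, 117, 113, 113, 122, 145, 158, 163, 190, 223, 231]
w12 x 28 [160, 162, 163, 164, 165, 165, 164, 159, 157, 159, 159, 149, 128, 117, 125, 133, 121, 110, 104, 102, 102, 103, 103, 102]
w12 y 54 [228, 228, 227, 227, 228, 228, 228, 226, 214, 217, 226, 229, 220, 173, 132, 140, 147, 148, 149, 149, 150, 147]
w12 y -76 [103, 104, 103, 105, 104, 102, 104, 102, 106, 119, 142, 153, 155, 148, 132, 116, 110, 113, 128, 146, 151, 152]
w4 y -76 [104, 104, 104, 105, 106, 106, 108, 108, 112, 123, 153, 198, 222, 213, 187, 185, 210, 221, 222, 223, 224, 224]
```

Brightness profiles from w4 and w12 agree on a tray centre of (0.4286, 0.3303) with yaw -2.5°. I'll lower wedge 1 there.

>>> carry_out([
  {"dp": [0.0, -0.002, 0.05], "roll": 0.0},
  {"dp": [0.0, -0.002, 0.09], "roll": 0.0},
  {"dp": [0.0, -0.002, 0.105], "roll": 0.0},
  {"dp": [0.0, -0.002, 0.112], "roll": 0.0},
  {"dp": [0.0, -0.002, 0.115], "roll": 0.0},
  {"dp": [0.0, -0.002, 0.115], "roll": 0.0},
  {"dp": [0.0, -0.002, 0.115], "roll": 0.0},
])

```text
time_s: 29.9
eef_pos: [0.4155, 0.3588, 0.0332]
tool_rot: [179.9, -0.1, 87.5]
contact_force: [-0.5, 0.8, 0.2]
grip_width: 0.0132
grasp_force: 49.9
```

>>> carry_out([
  {"dp": [0.0, 0.0, 0.0], "roll": 0.0},
  {"dp": [0.0, 0.0, 0.0], "roll": 0.0},
  {"dp": [0.0, 0.0, 0.0], "roll": 0.0},
  {"dp": [0.0, 0.0, -0.03], "roll": 0.0},
  {"dp": [0.0, 0.0, -0.08], "roll": 0.0},
  {"dp": [0.0, 0.0, -0.14], "roll": 0.0},
  {"dp": [0.0, 0.0, -0.14], "roll": 0.0},
  {"dp": [0.0, 0.0, -0.14], "roll": 0.0},
], grip=0.036)

```text
time_s: 30.9
eef_pos: [0.4148, 0.3583, 0.1723]
tool_rot: [180.0, -0.0, 87.5]
contact_force: [0.3, -1.0, -1.5]
grip_width: 0.036
grasp_force: 0.0
```

Run:
```python
from h import *
s=snap('wrist','w16'); o=r.observe(); print(o['time_s'],o['eef_pos'],o['tool_rot'],o['grip_width'])
print('w1 placed',fit([load('w16')],WED,(417.1,330.8,-2.5),.005),'want 417.1 330.8 -2.5')
```

```text
30.95 [0.41447322 0.35800547 0.17153026] [-1.79943571e+02  4.72818761e-02  8.75018348e+01] 0.03604632198780667
w1 placed (array([416.49, 330.61,  -2.54]), np.float64(0.6)) want 417.1 330.8 -2.5
```

>>> carry_out([
  {"dp": [-0.05, 0.02, -0.03], "roll": 0.0},
  {"dp": [-0.3, 0.1, -0.04], "roll": 30.0},
  {"dp": [-0.3, 0.1, -0.04], "roll": 30.0},
  {"dp": [-0.3, 0.1, -0.04], "roll": 30.0},
  {"dp": [-0.5491, 0.183, -0.04], "roll": 96.3},
  {"dp": [-0.5491, 0.183, -0.04], "roll": 96.3},
  {"dp": [-0.5491, 0.183, -0.04], "roll": 96.3},
  {"dp": [-0.5491, 0.183, -0.04], "roll": 96.3},
  {"dp": [-0.5491, 0.183, -0.04], "roll": 96.3},
  {"dp": [-0.5491, 0.183, -0.04], "roll": 96.3},
  {"dp": [-0.5491, 0.183, -0.04], "roll": 96.3},
  {"dp": [-0.5491, 0.183, -0.04], "roll": 96.3},
  {"dp": [-0.5491, 0.183, -0.04], "roll": 96.3},
  {"dp": [-0.5491, 0.183, 0.0], "roll": 96.3},
  {"dp": [-0.5491, 0.183, 0.03], "roll": 96.3},
  {"dp": [-0.5491, 0.183, 0.03], "roll": 96.3},
  {"dp": [-0.5491, 0.183, 0.03], "roll": 96.3},
], grip=0.06)

```text
time_s: 33.08
eef_pos: [0.5745, -0.1979, 0.1434]
tool_rot: [180.0, -0.1, -8.7]
contact_force: [-0.4, -0.7, 0.7]
grip_width: 0.0601
grasp_force: 0.0
```

Run:
```python
from h import *
s=snap('wrist','w17'); o=r.observe(); print(o['time_s'],o['eef_pos'],o['tool_rot'],o['grip_width'],o['joints'].round())
f=load('w17')
for L in(WED,[WED[1]]):
    p,c=fit([f],L,(602.3,-199,81.2)); print('w2',p,c,'block',p[:2]+R2(np.radians(p[2]))@[-3,28])
```

```text
33.125 [ 0.57470973 -0.19808616  0.14373089] [ 1.79977386e+02 -1.02637481e-01 -8.74543072e+00] 0.060085047618690275 [-22.  30. 102.   0.  48.  77.]
w2 [ 602.06 -199.13   81.63] 0.7 block [ 573.9215417  -198.02222531]
w2 [ 602.98 -199.19   82.03] 0.62 block [ 574.83449376 -198.27869421]
```

>>> carry_out([
  {"dp": [0.0, 0.0, 0.05], "roll": -0.5},
  {"dp": [0.0, 0.0, 0.095], "roll": -0.5},
  {"dp": [0.0, 0.0, 0.115], "roll": -0.5},
  {"dp": [0.0, 0.0, 0.115], "roll": -0.5},
  {"dp": [0.0, 0.0, 0.115], "roll": -0.5},
])

```text
time_s: 33.75
eef_pos: [0.5751, -0.1986, 0.029]
tool_rot: [180.0, -0.1, -8.3]
contact_force: [-0.2, -0.8, 0.9]
grip_width: 0.0597
grasp_force: 0.0
```

>>> carry_out([
  {"dp": [0.0, 0.0, 0.0], "roll": 0.0},
  {"dp": [0.0, 0.0, 0.0], "roll": 0.0},
  {"dp": [0.0, 0.0, 0.0], "roll": 0.0},
  {"dp": [0.0, 0.0, 0.0], "roll": 0.0},
  {"dp": [0.0, 0.0, 0.0], "roll": 0.0},
  {"dp": [0.0, 0.0, 0.0], "roll": 0.0},
  {"dp": [0.0, 0.0, 0.0], "roll": 0.0},
], grip=0.002, squeeze=50)

```text
time_s: 34.62
eef_pos: [0.5742, -0.1982, 0.0281]
tool_rot: [180.0, -0.0, -8.3]
contact_force: [-1.5, 1.6, 10.0]
grip_width: 0.0129
grasp_force: 49.5
```

>>> carry_out([
  {"dp": [0.0, 0.0, -0.04], "roll": 0.0},
  {"dp": [0.0, 0.0, -0.1], "roll": 0.0},
  {"dp": [0.0, 0.0, -0.16], "roll": 0.0},
  {"dp": [0.0, 0.0, -0.18], "roll": 0.0},
  {"dp": [0.0, 0.0, -0.18], "roll": 0.0},
])

```text
time_s: 35.25
eef_pos: [0.5747, -0.1985, 0.2092]
tool_rot: [180.0, -0.2, -8.3]
contact_force: [-0.4, -0.3, -1.2]
grip_width: 0.0128
grasp_force: 49.4
```

>>> carry_out([
  {"dp": [-0.2033, -0.4756, 0.0], "roll": -95.8},
  {"dp": [-0.2033, -0.4756, 0.0], "roll": -95.8},
  {"dp": [-0.2033, -0.4756, 0.0], "roll": -95.8},
  {"dp": [-0.2033, -0.4756, 0.0], "roll": -95.8},
  {"dp": [-0.2033, -0.4756, 0.0], "roll": -95.8},
  {"dp": [-0.2033, -0.4756, 0.0], "roll": -95.8},
  {"dp": [-0.2033, -0.4756, 0.0], "roll": -95.8},
  {"dp": [-0.2033, -0.4756, 0.0], "roll": -95.8},
  {"dp": [-0.2033, -0.4756, 0.0], "roll": -95.8},
  {"dp": [-0.2033, -0.4756, 0.0], "roll": -95.8},
  {"dp": [-0.2033, -0.4756, 0.03], "roll": -95.8},
  {"dp": [-0.2033, -0.4756, 0.08], "roll": -95.8},
  {"dp": [-0.2033, -0.4756, 0.08], "roll": -95.8},
  {"dp": [-0.2033, -0.4756, 0.08], "roll": -95.8},
])

```text
time_s: 37.0
eef_pos: [0.4418, 0.3013, 0.1281]
tool_rot: [-180.0, 0.0, 87.4]
contact_force: [0.1, -0.3, -1.0]
grip_width: 0.0129
grasp_force: 49.4
```

Run:
```python
from h import *
s=snap('wrist','w18'); o=r.observe(); print(o['time_s'],o['eef_pos'],o['tool_rot'],o['grip_width'])
zb=o['eef_pos'][2]-.0281; p=fit([load('w18')],WED,(440,330,177.5),zb); print('held',p)
```

```text
37.05 [0.44229055 0.30178163 0.12866727] [ 1.79929200e+02 -4.43635098e-02  8.73971891e+01] 0.012771627162394487
held (array([439.09, 332.11, 177.76]), np.float64(2.26))
```

>>> carry_out([
  {"dp": [-0.0005, 0.0, 0.04], "roll": 0.0},
  {"dp": [-0.0005, 0.0, 0.07], "roll": 0.0},
  {"dp": [-0.0005, 0.0, 0.085], "roll": 0.0},
  {"dp": [-0.0005, 0.0, 0.092], "roll": 0.0},
  {"dp": [-0.0005, 0.0, 0.095], "roll": 0.0},
  {"dp": [-0.0005, 0.0, 0.095], "roll": 0.0},
  {"dp": [-0.0005, 0.0, 0.095], "roll": 0.0},
])

```text
time_s: 37.92
eef_pos: [0.4419, 0.3016, 0.0331]
tool_rot: [179.9, -0.0, 87.5]
contact_force: [-0.4, -0.9, 6.3]
grip_width: 0.0129
grasp_force: 50.5
```

>>> carry_out([
  {"dp": [0.0, 0.0, 0.0], "roll": 0.0},
  {"dp": [0.0, 0.0, 0.0], "roll": 0.0},
  {"dp": [0.0, 0.0, 0.0], "roll": 0.0},
  {"dp": [0.0, 0.0, -0.03], "roll": 0.0},
  {"dp": [0.0, 0.0, -0.08], "roll": 0.0},
  {"dp": [0.0, 0.0, -0.14], "roll": 0.0},
  {"dp": [0.0, 0.0, -0.2], "roll": 0.0},
  {"dp": [0.0, 0.0, -0.2], "roll": 0.0},
  {"dp": [0.0, 0.0, -0.2], "roll": 0.0},
], grip=0.036)

```text
time_s: 39.05
eef_pos: [0.4411, 0.3012, 0.2322]
tool_rot: [180.0, -0.0, 87.5]
contact_force: [-0.5, -0.8, 0.2]
grip_width: 0.0361
grasp_force: 0.0
```

Run:
```python
from h import *
s=snap('wrist','w19'); o=r.observe(); print(o['time_s'],o['eef_pos'],o['tool_rot'],o['grip_width'])
f=load('w19'); print('A',fit([f],WED,(416.5,330.6,-2.5),.005),'B',fit([f],WED,(440,330,177.5),.005),'want 417.1 330.8 / 440.1 329.8')
sc=r.snapshot('side')['color']
cv2.imwrite('pics/fin.png',np.hstack([cv2.resize(f['color'][40:290,120:440],(400,312)),cv2.resize(sc[130:380,240:440],(250,312)),]))
```

```text
39.1 [0.4407363  0.30095953 0.23139859] [-1.79928392e+02  4.55746967e-02  8.74969475e+01] 0.03597068629306206
A (array([415.92, 331.07,  -2.94]), np.float64(0.57)) B (array([439.85, 331.05, 177.23]), np.float64(0.63)) want 417.1 330.8 / 440.1 329.8
```

View pics/fin.png

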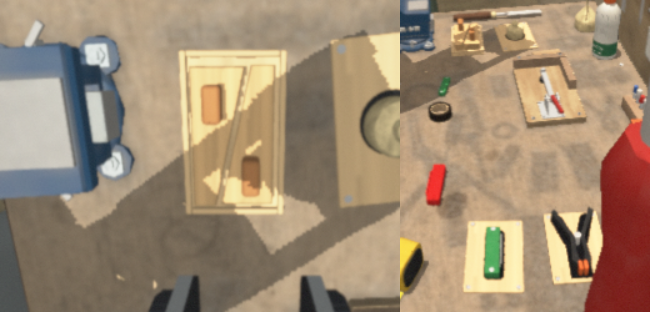

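The last picture shows both wedges flat in the tray, head to tail, at (230,130). The weight is on its disc, and the key set (493,252) and clamp (572,240) are on their outlines. I'll hand the job in.

```bash
python3 -c "
from cell import r
print(r.sign_off())"
```

```text
the job is handed in; nothing more can be done
None
```

I placed the clamp, key set and weight on their outlines and packed both wedges head to tail in the tray, in the order asked, then handed the job in at about 39 s; the hand-in returned no verdict.

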